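Set the holding stop on a watch-case stand with a setting block

TASK

Take the screwdriver out of the wooden rack, put its blade in the slot of the stop screw down in the guide tube on top of the stand, and turn the screw clockwise until the black foot below just nips the steel setting block so that it drags: lightly touching, not clamped hard. Leave the block where it is beneath the foot, leave the driver standing in the screw, and do not disturb the other things on the bench.

Things in the scene. Friction and masses are not known exactly. Their poses are not given: they have to be found in the camera images.
- stop_stand: Fixed metal stand, open to its +x; place and yaw vary. Origin: centre of the underside of its base (120 x, 90 y, 12 mm thick). Anvil 56 x 56 mm, top 20 mm up, centred at x = 25 mm. Column on the -x side; the arm above it is 40 mm wide, z = 62 to 82 mm.
- tube_mouth (a point): Centre of the mouth of the steel guide tube that stands on the stand's arm, on the screw axis, 112 mm above the bench. Bore 25 mm in diameter, flared to about 33 mm at the mouth, outside up to 41 mm. The slotted screw head lies deep inside it.
- stop_screw (a joint): Screw angle in rad, growing clockwise seen from above; starts between 0 and 0.75. The quick thread lowers screw and foot 4.0 mm per rad. At 0 the foot is 6.0 mm above the block, so it touches at 1.5 and then presses about 24 N per further rad. Steady friction 0.08 N m, which also holds it where it is left; 10 N on the block adds 0.04 N m.
- slot (a point): Centre of the floor of the screw's straight slot, on the screw axis. x along the slot (at joint 0 parallel to the stand's x), z up. Slot 5.5 mm wide, open-ended, between two brass lugs 16 mm long, 8 mm tall. Its floor is 90 mm above the bench at joint 0 (22 mm below the tube's mouth) and sinks with the screw.
- foot: Round black foot, 16 mm in diameter, 6 mm thick, on the screw's lower end beneath the arm; it does not turn. Origin: centre of its underside, z up. Its cushion yields about 1 mm for 6 N.
- setting_block: Loose plain steel block 30 (x) x 24 (y) x 20 (z) mm, 0.11 kg, lying on the anvil under the foot. Origin: centre of its underside, 20 mm above the bench.
- driver: Loose flat-blade screwdriver, 98 mm long, about 90 g, upright in the rack. Origin: middle of the blade's bottom edge; z runs up to the handle. Blade 15 mm along x, 3.5 mm along y, 9 mm tall; conical nose, round shank 22 mm across from z = 14 to 36; black square handle 22 x 22 mm, faces along x and y, z = 35 to 95 mm, grip either pair; steel cap to 98.
- rack: Fixed wooden rack block 60 (x) x 110 (y) x 35 (z) mm, left or right of the stand, yaw varies. Origin: centre of its underside. The driver stands in the middle hole (24 mm across, 30 mm deep, floor 5 mm above the bench); two small holes are empty.
- loupe: Bystander: black eye loupe, 38 mm across, 34 mm tall, origin under its centre.
- watch_case: Bystander: round steel watch case with lugs, about 55 mm long and 10 mm thick, origin under its centre.
- parts_jar: Bystander: clear jar with a black lid, 56 mm across, 60 mm tall, origin under its centre.
Not all that is in view belongs to the job. There is more than one size of the driver; the one meant has the size given above. Of the things that look like the stop_stand, the smaller one is meant.

How it is judged:
On the way:
1. the driver's blade stands in the screw's slot (horizontal distance between driver and slot below 0.005 m and z of driver in the frame of slot below 0.005 m and angle between driver's own z axis and vertical below 0.25 rad), for 0.2 s.
At the end, for the whole second after the job is handed in: The foot rests on the setting block with 0.5 to 13 N; the block lies within 6 mm of where it was; the screw is still; the driver stands at rest in the slot (origin within 5 mm of the slot's floor centre, less than 0.25 rad from upright) (all of step 1 and contact force between foot and setting_block between 0.5 and 13 N and distance of setting_block from where it was at the start of the episode below 0.006 m and velocity of joint stop_screw between -0.05 and 0.05 rad/s and linear speed of driver below 0.03 m/s); the robot touches nothing.
It fails at once if the foot clamps the block hard (over 25 N) (contact force between foot and setting_block above 25 N).
It fails at once if the setting block is shifted by more than 10 mm (distance of setting_block from where it was at the start of the episode above 0.01 m).
It fails at once if a bystander (loupe, watch case or jar) is moved by more than 15 mm (distance of any of loupe, watch_case, parts_jar from where it was at the start of the episode above 0.015 m).
It also fails if it takes over 51 s, if anything falls off the work surface, if the arm or the gripper's body presses on something with over 40 N, if the wrist force passes 120 N, or if a joint passes its speed limit or range.

ROBOT

A 6-joint arm with a two-finger parallel gripper is mounted at the origin on the work surface. World frame = base frame: x ahead of the robot, y to its left, z up, the work surface at z = 0. Lengths are in m, angles in rad, forces in N, time in s.
With the tool pointing down it reaches from about 0.425 to 0.95 m from the base axis. Payload 3.5 kg.
Tool frame: the origin (TCP) lies at the very end of the fingers, on their centre line; the grasp point (between the pads) lies 19 mm behind it; z points along the fingers, y is the direction in which the jaws open and shut (so a half turn about z gives the same grasp; the last joint's range is limited). The gripper opens to 85 mm and grips with 20 to 120 N. Pads are 22 mm wide; open, the fingers measure 114 mm over their backs; the gripper's body (76 mm by 85 mm) begins 54 mm behind the grasp point. The pads swing forward as they close: fully open they stand 13 mm farther back than shut.
Start: joints at [1, 0.286, 1.577, -0, 1.279, -0.15], TCP at [0.276, 0.616, 0.231] pointing down, gripper open.
Joint ranges: [-2.77, 2.77], [-0.9, 2.22], [0.21, 2.48], [-1.53, 4.67], [0.24, 2.81], [-2.84, 2.84]. Speed limits (rad/s): [2.79, 2.79, 3.14, 3.14, 3.14, 3.14].

INTERFACE

Orientations are given as a unit quaternion [x, y, z, w].
In Python, from plant import get_state, read_camera, get_calibration, ticket, search_frame, cut_out, pinpoint gives the robot as it stands.
- The arm moves only by the tool move_arm, never from a script. Its argument "plan" is a list that holds one entry, the list of rows, each a list of 7 numbers: the turn, a rotation vector about the tool's x, y, z in degrees, then the shift along the tool's x, y, z in m, then the finger opening in m, from 0 to 0.0854. In form: [[[ax, ay, az, x, y, z, hand], ...]]. A call has exactly 5 rows; each row is the pose to reach, as a shift and turn from the pose measured when the call began, along the tool's axes at that moment; what a row does not reach only later rows make up. A row lasts 1/8 s, in which the tool goes at most 62.5 mm and 10.7 degrees, less where a joint would pass 70% of its speed; a pose out of reach is approached as far as the arm can. A call with a gripper value outside its range is refused whole. The fingers move at their own pace and stop on an object; "force" is the grip in N (left out, the last holds). Time passes only in rows, so rows that repeat a pose let the fingers close, or fill a call up. It gives the time, the measured TCP pose, the force and the opening at its end, in the units of the state.
- get_state(): the state, without advancing time (a new reading comes with each control period).
- read_camera(name): name is "side" or "top" or "wrist"; returns the picture (400x640x3 uint8, red, green, blue); there is no depth.
- get_calibration(name): a dict with "mtx" (3x3 intrinsics, pixels), "dist_coeffs" ([k1, k2, p1, p2, k3] as OpenCV has them; the pictures are not rectified), "extrinsics" (4x4, takes a point from camera to world coordinates); the wrist camera has in their place "hand_eye" (4x4, takes a point from camera to tool coordinates, whose origin is the TCP and whose axes are the flange's). Camera axes: x right, y up, looking along -z (the intrinsics and any distortion apply to the point x, -y, -z); pixel columns grow to the right and rows downward; lengths in m; the calibration is good to about 2 mm. A picture is of the moment at which its call begins: read the wrist's pose just before it. get_calibration takes no time and is no camera call.
- ticket.sign_off(): hands the job in, once; it reports no verdict.
Trained networks look in the newest picture that a camera, given by its name, has taken for a name from the list of things; names that differ only in an ending like _2 or _b are one class to them, and where a whole thing is asked for, a point or a joint stands for the part that bears it (a point fixed in the world has none). Each returns a list of dicts, best first, with "p" (0 to 1); they miss things now and then, are a little off and sometimes report something else, mostly with a low value. They report only what shows in the picture. A call takes as long as a camera call. They do not tell look-alikes from the thing itself.
- search_frame(camera, query): "centre" ([column, row] in pixels, amid what is visible of it).
- cut_out(camera, query): "pixels" (400x640 bool, what is visible of it) and "centre" ([column, row] in pixels, amid what is visible of it).
- pinpoint(camera, query): "centre" ([column, row] in pixels: a listed point, or the origin of a listed thing).
The state is a dict: "time": time; "qpos": joint angles; "dq": joint speeds; "joint_efforts": joint torques, N m; "eef_pos": TCP position; "tcp_rot": TCP orientation; "contact_force": force on the tool from outside, world axes, zero at the start; "wrist_torque": the same for the moment, N m; "opening": opening from 0.0 (shut) to 1.0 (fully open).
Only numpy, scipy, OpenCV 4.12 (cv2) and the standard library are available. Lean on these libraries where they do the work, as an engineer would, in place of code of your own. Each camera call takes 0.05 s, during which the arm holds its last target.

## Working session

There is one attempt and no reset: what is moved stays moved. The work goes in short steps, Python scripts to look and compute and a tool call to move; the robot and the scene stay as the last step left them, time stands still between calls to the robot, and variables do not carry over. Pictures are saved under pics/ and viewed, and the job is handed in when it is done.

Besides the shell and the picture viewer there is one more tool, called by a JSON object that holds its "op" and its "data", one argument or row to a line. move_arm: Moves the arm, as the interface text tells. Its arguments: {"type":"object","properties":{"plan":{"type":"array","items":{"type":"array","items":{"type":"array","items":{"type":"number"}}}},"force":{"type":"number"}},"required":["plan"]}

```bash
ls; mkdir -p pics
cat > h.py <<'E'
import numpy as np, cv2
from plant import *
def save(n,im,sc=1):
    if sc!=1: im=cv2.resize(im,None,fx=sc,fy=sc,interpolation=cv2.INTER_CUBIC)
    cv2.imwrite('pics/'+n,im[:,:,::-1])
E
python3 - <<'E'
from h import *
s=get_state(); print(s)
for c in ['side','top','wrist']:
    im=read_camera(c); save(c+'0.png',im); np.save(c+'0.npy',im)
    cal=get_calibration(c); print(c,{k:np.round(np.array(v),4).tolist() for k,v in cal.items()})
E
```

```text
pics
{'time': 0.0, 'qpos': array([ 9.99990357e-01,  2.87210183e-01,  1.57817419e+00, -4.32559907e-06,
        1.27862005e+00, -1.50012471e-01]), 'dq': array([ 1.81248039e-03,  1.28582916e-03, -1.40823177e-04,  1.69198098e-03,
       -5.55162848e-04, -4.46304848e-05]), 'joint_efforts': array([-8.84798283e-06, -4.05963814e+01, -2.92636800e+01, -1.29657524e-04,
        5.79869054e-03, -1.68544295e-05]), 'eef_pos': array([0.27534756, 0.61556191, 0.22991903]), 'tcp_rot': array([ 2.08847153e-01,  9.77947551e-01, -1.12913926e-03, -4.23326315e-04]), 'contact_force': array([-0.36840001, -0.27083684,  0.05484755]), 'wrist_torque': array([-0.04208253, -0.0026386 ,  0.00842386]), 'opening': 0.9993992777769551}
side {'mtx': [[421.8108, 0.0, 316.9569], [0.0, 421.8108, 196.4148], [0.0, 0.0, 1.0]], 'dist_coeffs': [-0.0164, 0.0, 0.0, 0.0, 0.0], 'extrinsics': [[0.7763, 0.3512, -0.5235, 0.0735], [-0.6303, 0.4465, -0.6351, -0.532], [0.0107, 0.823, 0.568, 0.5939], [0.0, 0.0, 0.0, 1.0]]}
top {'mtx': [[428.2822, 0.0, 318.3217], [0.0, 428.2822, 198.3148], [0.0, 0.0, 1.0]], 'dist_coeffs': [-0.0892, 0.0, 0.0, 0.0, 0.0], 'extrinsics': [[-0.0006, 0.9969, -0.0781, 0.4837], [-0.9993, 0.0024, 0.0385, 0.038], [0.0386, 0.0781, 0.9962, 0.8977], [0.0, 0.0, 0.0, 1.0]]}
wrist {'mtx': [[339.848, 0.0, 325.1003], [0.0, 339.848, 195.8718], [0.0, 0.0, 1.0]], 'dist_coeffs': [-0.0748, 0.0, 0.0, 0.0, 0.0], 'hand_eye': [[-0.0008, 0.9488, 0.3159, 0.081], [1.0, 0.0008, -0.0, -0.0002], [-0.0003, 0.3159, -0.9488, -0.1427], [0.0, 0.0, 0.0, 1.0]]}
```

View pics/side0.png

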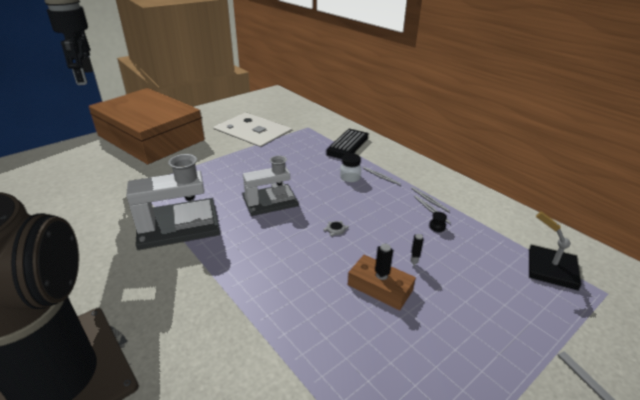

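View pics/top0.png

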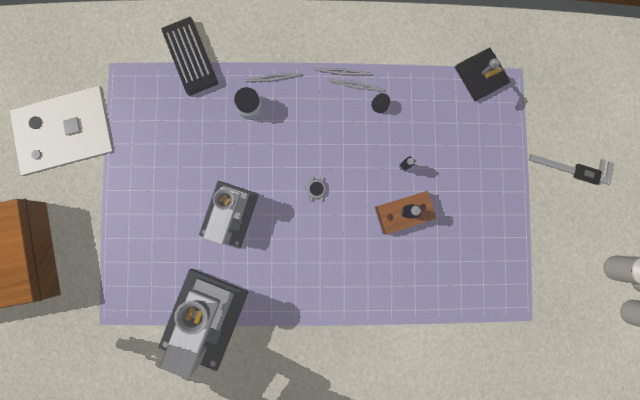

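View pics/wrist0.png

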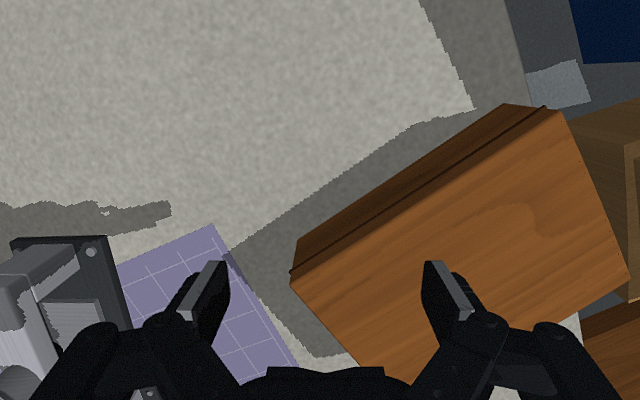

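The candidates are:
- **Drivers:** one in the rack (top view 413,211; side view 384,262) and one free-standing and smaller (top 408,163; side 417,248).
- **Stands:** the small one (top 230,213; side 268,188) and the large one (top 203,320; side 172,205).

I choose the driver in the rack and the small stand, and will check both by measuring.

```bash
cat >> h.py <<'E'
def ray(cam,px,T=None):
    c=get_calibration(cam); 
    if T is None: T=np.array(c['extrinsics'])
    u=cv2.undistortPoints(np.array([[px]],float),np.array(c['mtx']),np.array(c['dist_coeffs']))[0,0]
    d=T[:3,:3]@np.array([u[0],-u[1],-1.]); return T[:3,3],d/np.linalg.norm(d)
def plane(cam,px,z,T=None):
    o,d=ray(cam,px,T); return o+d*(z-o[2])/d[2]
def tri(rs):
    A=np.zeros((3,3));b=np.zeros(3)
    for o,d in rs:
        P=np.eye(3)-np.outer(d,d);A+=P;b+=P@o
    x=np.linalg.solve(A,b); return x,[round(float(np.linalg.norm((np.eye(3)-np.outer(d,d))@(x-o))),4) for o,d in rs]
def proj(cam,X,T=None):
    c=get_calibration(cam)
    if T is None: T=np.array(c['extrinsics'])
    p=(np.atleast_2d(X)-T[:3,3])@T[:3,:3]; p=p*[1,-1,-1]
    return cv2.projectPoints(p,np.zeros(3),np.zeros(3),np.array(c['mtx']),np.array(c['dist_coeffs']))[0][:,0]
def wristT(s=None):
    from scipy.spatial.transform import Rotation as R
    s=s or get_state(); T=np.eye(4);T[:3,:3]=R.from_quat(s['tcp_rot']).as_matrix();T[:3,3]=s['eef_pos']
    return T@np.array(get_calibration('wrist')['hand_eye'])
E
python3 - <<'E'
from h import *
for c in ['top','side']:
    for q in ['tube_mouth','driver','rack','stop_stand','slot','setting_block','foot']:
        print(c,q,[(np.round(d['centre'],1).tolist(),round(d['p'],2)) for d in pinpoint(c,q)][:4])
print(get_state()['time'])
t=np.load('top0.npy');s=np.load('side0.npy')
a=cv2.resize(t[130:270,180:460],(800,400),interpolation=2)
save('c1.png',a)
save('c2.png',cv2.resize(s[130:310,220:460],(800,600),interpolation=2))
E
```

```text
top tube_mouth [([193.3, 313.2], 0.87), ([222.6, 197.6], 0.82)]
top driver [([403.5, 209.6], 0.78), ([402.3, 167.6], 0.43)]
top rack [([400.4, 214.0], 0.84), ([376.8, 103.4], 0.66)]
top stop_stand [([229.8, 215.1], 0.91), ([204.6, 320.1], 0.81)]
top slot [([226.8, 200.2], 0.68)]
top setting_block []
top foot []
side tube_mouth [([181.7, 157.3], 0.74), ([278.8, 159.3], 0.7), ([280.3, 193.2], 0.43)]
side driver [([412.5, 262.8], 0.76), ([379.5, 285.3], 0.72)]
side rack [([377.6, 287.8], 0.81)]
side stop_stand [([267.7, 200.5], 0.75), ([377.3, 287.5], 0.68), ([179.3, 223.5], 0.57)]
side slot []
side setting_block [([277.7, 194.3], 0.49)]
side foot [([190.3, 197.5], 0.42)]
0.85
```

View pics/c1.png

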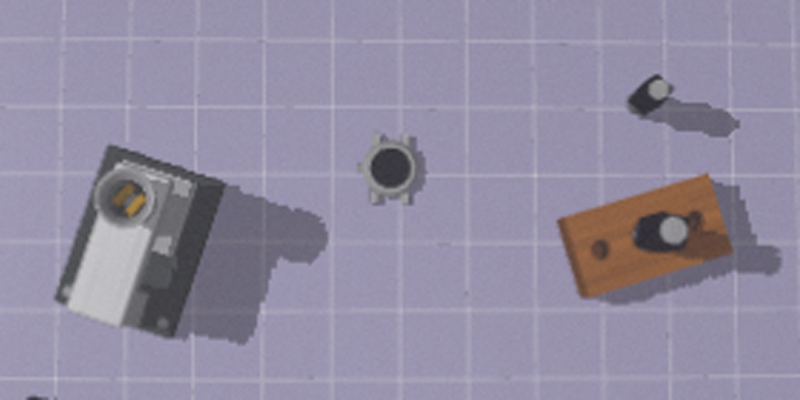

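View pics/c2.png

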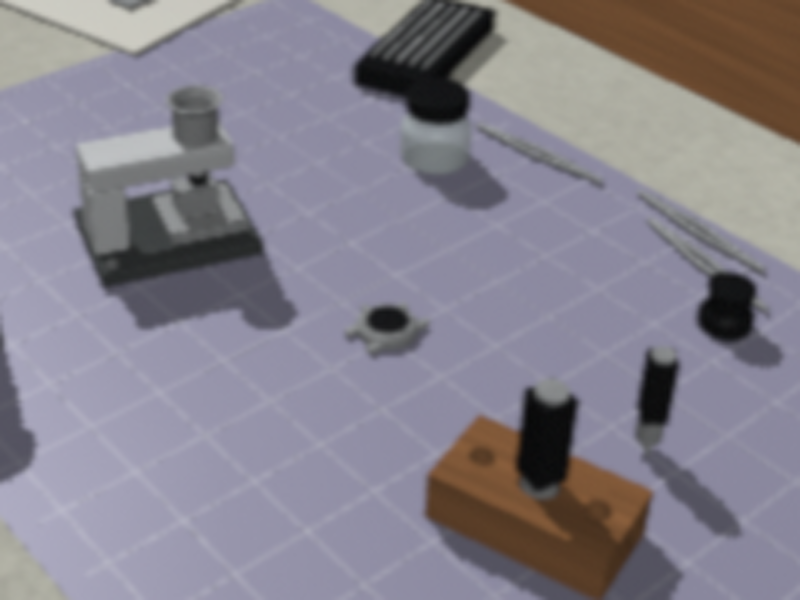

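The top crop shows the small stand with its arm, its tube at about (225,198) and brass lugs. The rack holds the thicker driver, and the free-standing driver is thinner. I'll measure to confirm.

Run:
```python
from h import *
print('mouth', plane('top',[222.6,197.6],.112), tri([ray('top',[222.6,197.6]),ray('side',[278.8,159.3])]))
print('slot', plane('top',[226.8,200.2],.09))
print('drv', plane('top',[403.5,209.6],.005), tri([ray('top',[403.5,209.6]),ray('side',[379.5,285.3])]))
# cap tops, from crops
t=lambda x,y:(180+x*280/800,130+y*140/400)
s=lambda x,y:(220+x*240/800,130+y*180/600)
print('cap rack',tri([ray('top',t(674,230)),ray('side',s(551,390))]))
print('cap free',tri([ray('top',t(659,89)),ray('side',s(663,354))]))
print('rack c', plane('top',[400.4,214],0))
for q,z in (('rack',.035),('stop_stand',.012)):
  for d in cut_out('top',q)[:2]:
    m=d['pixels'].astype(np.uint8)
    ys,xs=np.nonzero(m); P=np.array([plane('top',(x,y),z)[:2] for x,y in zip(xs,ys)])*1000
    r=cv2.minAreaRect(P.astype(np.float32)); print(q,d['p'],np.round(d['centre']),r)
for X in t(555,217),t(708,172),t(733,252),t(583,298): print(plane('top',X,.035))
```

```text
mouth [0.54616485 0.18335901 0.112     ] (array([0.54682088, 0.18381955, 0.10816766]), [0.0004, 0.0004])
slot [0.54301893 0.17942328 0.09      ]
drv [ 0.53020503 -0.17646379  0.005     ] (array([ 0.52817592, -0.17534607,  0.00144282]), [0.0029, 0.0029])
cap rack (array([ 0.52340428, -0.17700294,  0.10131019]), [0.0001, 0.0001])
cap free (array([ 0.62209479, -0.17583385,  0.07377798]), [0.0001, 0.0001])
rack c [ 0.52111971 -0.17084626  0.        ]
stop_stand 0.96 [227. 213.] ((518.622314453125, 190.54852294921875), (93.83003234863281, 127.50579833984375), 71.36205291748047)Traceback (most recent call last):
  File "<stdin>", line 14, in <module>
  File "h.py", line 12, in plane
    o,d=ray(cam,px,T); return o+d*(z-o[2])/d[2]
        ~~~^^^^^^^^^^
  File "h.py", line 7, in ray
    c=get_calibration(cam);
ValueError: time passes only in moves, steps and waits
```

The rack driver's cap is at z≈0.101 (expected 0.103), so it is the right one. The free driver's cap is at only 0.074. I'm moving over the tube for a close look.

{"op": "move_arm", "data": {
  "plan": [
    [[0,0,3,-0.05,-0.034,0,0.085],[0,0,6,-0.1,-0.068,0,0.085],[0,0,9,-0.15,-0.102,0,0.085],[0,0,11,-0.2,-0.136,0,0.085],[0,0,13,-0.25,-0.17,0,0.085]]
  ]
}}

```text
time: 1.58
eef_pos: [0.4352, 0.3572, 0.2317]
tcp_rot: [0.319, 0.948, 0.0, 0.0]
contact_force: [0.8, 0.7, -0.6]
opening: 0.993
```

```bash
sed -i 's/^from plant import \*/from plant import *\nimport functools\nget_calibration=functools.lru_cache(None)(get_calibration)/' h.py
cat >> h.py <<'E'
def togo(x,y,z,yawx):
    "shift in tool axes and CW turn (about tool z, deg) to reach TCP pos, tool-x yaw (deg), pointing down"
    from scipy.spatial.transform import Rotation as R
    s=get_state(); M=R.from_quat(s['tcp_rot']).as_matrix()
    a=np.radians(yawx); G=np.array([[np.cos(a),np.sin(a),0],[np.sin(a),-np.cos(a),0],[0,0,-1]]).T
    G=np.column_stack([[np.cos(a),np.sin(a),0],[np.sin(a),-np.cos(a),0],[0,0,-1]])
    print('t',s['time'],'pos',np.round(s['eef_pos'],4),'yaw',round(float(np.degrees(np.arctan2(M[1,0],M[0,0]))),2),'q6',round(float(s['qpos'][5]),3))
    print('shift',np.round(M.T@(np.array([x,y,z])-s['eef_pos']),4),'rot',np.round(R.from_matrix(M.T@G).as_rotvec(degrees=True),2))
E
python3 -c "
from h import *
togo(.546,.184,.215,143)"
```

```text
t 1.575 pos [0.4352 0.3572 0.2317] yaw 142.84 q6 -0.415
shift [-0.1929 -0.0711  0.0167] rot [ 0.05  0.02 -0.16]
```

{"op": "move_arm", "data": {
  "plan": [
    [[0,0,0,-0.05,-0.018,0.004,0.085],[0,0,0,-0.1,-0.036,0.008,0.085],[0,0,0,-0.15,-0.054,0.012,0.085],[0,0,0,-0.193,-0.071,0.017,0.085],[0,0,0,-0.193,-0.071,0.017,0.085]]
  ]
}}

```text
time: 2.2
eef_pos: [0.5474, 0.1813, 0.2143]
tcp_rot: [0.321, 0.947, 0.0, 0.0]
contact_force: [-0.0, 0.5, -0.4]
opening: 0.991
```

Run:
```python
from h import *
s=get_state();T=wristT(s); im=read_camera('wrist'); save('w1.png',im); np.save('w1.npy',im); np.save('w1T.npy',T)
print(s['time'],s['eef_pos'],np.round(s['qpos'],3))
for q,z in (('tube_mouth',.112),('slot',.0886)):
    for d in pinpoint('wrist',q)[:3]: print(q,d['p'],d['centre'],plane('wrist',d['centre'],z,T))
```

```text
2.2 [0.54736609 0.18133725 0.2143122 ] [ 0.144  0.086  1.84  -0.     1.216 -0.774]
tube_mouth 0.66 [320.4, 191.8] [0.5430094 0.1800224 0.112    ]
slot 0.92 [323.6, 184.9] [0.54563684 0.18094821 0.0886    ]
slot 0.33 [321.6, 192.4] [0.54977129 0.17567769 0.0886    ]
```

View pics/w1.png

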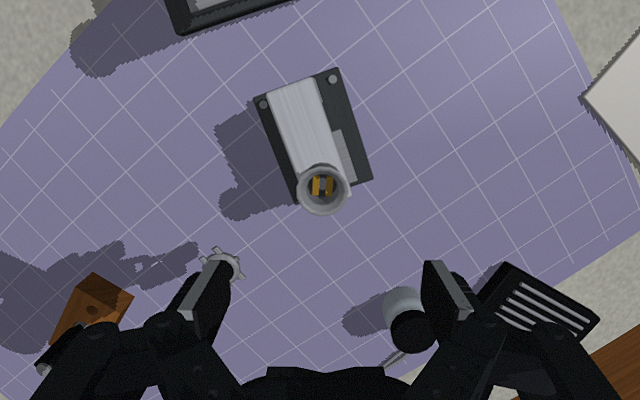

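Run:
```python
from h import *
im=np.load('w1.npy'); save('w1c.png',cv2.resize(im[155:225,285:365],(800,700),interpolation=2)[50:650])
```

```text
(no output)
```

View pics/w1c.png

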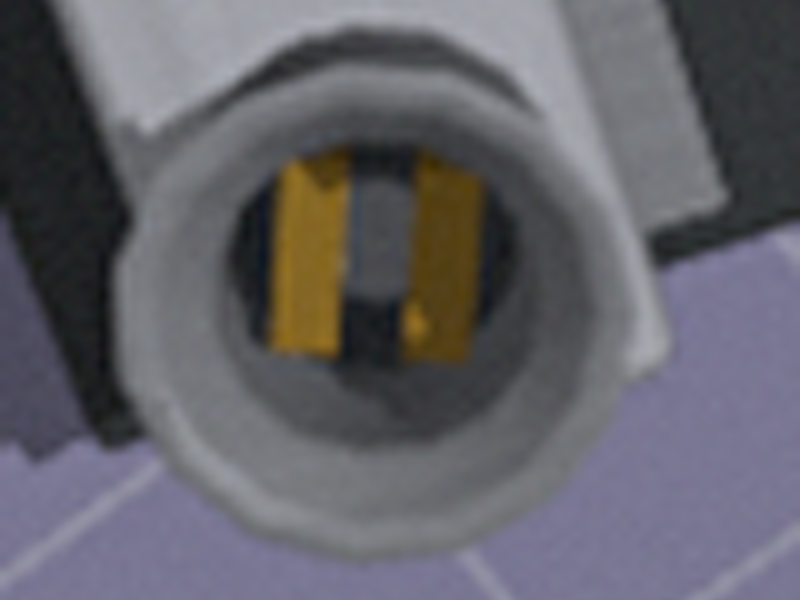

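Run:
```python
from h import *
T=np.load('w1T.npy'); f=lambda x,y:(285+x/10-.45,155+(y+50)/10-.45)
P=lambda a,z: plane('wrist',a,z,T)
def yaw(a,b,z):
    d=P(a,z)-P(b,z); return round(float(np.degrees(np.arctan2(d[1],d[0]))),1), np.round(np.linalg.norm(d),4)
z=.0965
for a,b in (((275,165),(268,350)),((350,160),(342,350)),((415,165),(402,350)),((487,185),(470,355))):
    print('slot edge',yaw(f(*b),f(*a),z), P(f(*a),z),P(f(*b),z))
print('lug centre',P(f(379,257),z))
print('rim outer centre', P(f((118+635)/2,(62+555)/2),.112))
c=[(252,97),(337,67),(373,178)]
print('base',yaw(c[0],c[2],.012)); print(yaw(c[1],c[2],.012),yaw(c[0],c[1],.012))
print('arm', yaw((300,78),(333,150),.082))
```

```text
slot edge (-40.3, np.float64(0.0155)) [0.53241732 0.17959933 0.0965    ] [0.5442127 0.1696136 0.0965   ]
slot edge (-40.1, np.float64(0.0159)) [0.53571185 0.18456726 0.0965    ] [0.54784587 0.17435171 0.0965    ]
slot edge (-41.3, np.float64(0.0155)) [0.53917065 0.18840445 0.0965    ] [0.55079119 0.17819285 0.0965    ]
slot edge (-42.6, np.float64(0.0143)) [0.54395376 0.19194386 0.0965    ] [0.55446795 0.18228984 0.0965    ]
lug centre [0.54346165 0.18149727 0.0965    ]
rim outer centre [0.54295849 0.1817813  0.112     ]
base (-161.5, np.float64(0.1477))
(162.0, np.float64(0.1172)) (-109.1, np.float64(0.0878))
arm (167.2, np.float64(0.0619))
```

```bash
python3 -c "
from h import *
togo(.5245,-.1765,.21,195)"
```

```text
t 2.35 pos [0.5459 0.1845 0.2148] yaw 142.85 q6 -0.773
shift [-0.2009 -0.3007  0.0045] rot [ 6.000e-02  3.000e-02 -5.215e+01]
```

Run:
```python
from h import *
s=get_state();T=wristT(s); im=read_camera('wrist'); save('w2.png',im); np.save('w2.npy',im); np.save('w2T.npy',T)
print(s['eef_pos'],s['dq'])
d=pinpoint('wrist','slot')[0]; print(d['centre'],plane('wrist',d['centre'],.0884,T))
save('w2c.png',cv2.resize(im[155:225,285:365],(800,700),interpolation=2)[50:650])
```

```text
[0.54591249 0.18449487 0.2147887 ] [ 0.01864299 -0.00461717  0.00193763 -0.00082047  0.00062459 -0.00106032]
[320.1, 185.2] [0.54283686 0.18162169 0.0884    ]
```

View pics/w2c.png

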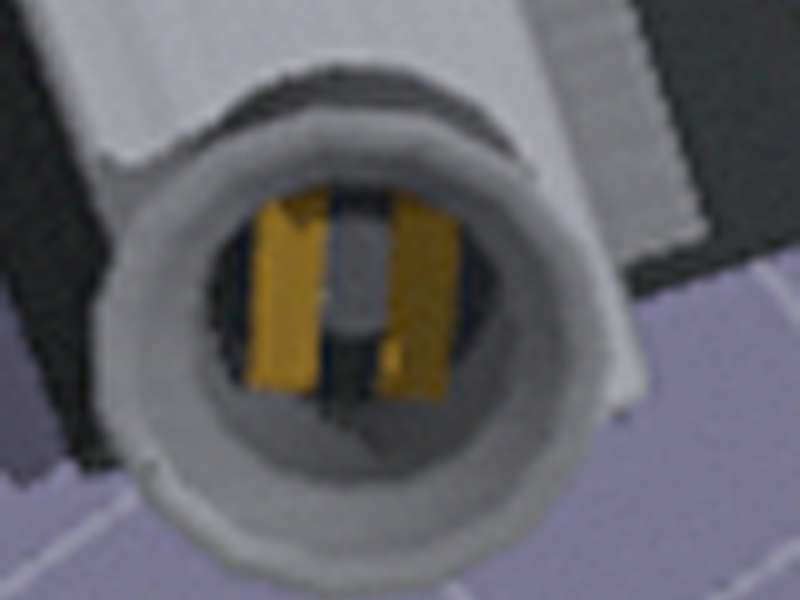

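{"op": "move_arm", "data": {
  "plan": [
    [[0,0,-10,-0.034,-0.05,0.001,0.085],[0,0,-20,-0.067,-0.1,0.002,0.085],[0,0,-30,-0.1,-0.15,0.003,0.085],[0,0,-40,-0.134,-0.2,0.004,0.085],[0,0,-50,-0.167,-0.25,0.0045,0.085]]
  ]
}}

```text
time: 3.08
eef_pos: [0.5293, -0.1016, 0.2108]
tcp_rot: [-0.103, 0.995, 0.0, 0.001]
contact_force: [0.7, 0.4, 0.6]
opening: 0.994
```

```bash
python3 -c "
from h import *
togo(.5245,-.1765,.21,195)"
```

```text
t 3.075 pos [ 0.5293 -0.1016  0.2108] yaw -168.14 q6 -2.157
shift [ 0.0201 -0.0723  0.0007] rot [-0.    0.13 -3.14]
```

The second tube view shows the slot between the brass lugs at about (320,189). I'm going on to the driver.

{"op": "move_arm", "data": {
  "plan": [
    [[0,0,-1,0.01,-0.036,0.001,0.085],[0,0,-3,0.02,-0.072,0.001,0.085],[0,0,-3,0.02,-0.072,0.001,0.085],[0,0,-3,0.02,-0.072,0.001,0.085],[0,0,-3,0.02,-0.072,0.001,0.085]]
  ]
}}

```text
time: 3.7
eef_pos: [0.5247, -0.1747, 0.2098]
tcp_rot: [-0.13, 0.991, 0.0, 0.001]
contact_force: [0.0, 0.5, -0.3]
opening: 0.992
```

Run:
```python
from h import *
T=np.load('w2T.npy'); print('lugc2',plane('wrist',(320.05,189.05),.0964,T))
s=get_state();T=wristT(s); im=read_camera('wrist'); save('w3.png',im); np.save('w3.npy',im); np.save('w3T.npy',T)
print(s['time'],s['eef_pos'],s['dq'])
for d in pinpoint('wrist','driver')[:2]: print(d['p'],d['centre'],plane('wrist',d['centre'],.005,T))
save('w3c.png',cv2.resize(im[120:240,240:400],(800,600),interpolation=2))
```

```text
lugc2 [0.54354252 0.18115752 0.0964    ]
3.7 [ 0.52474248 -0.17466255  0.20975137] [ 1.13462596e-03  1.36114322e-03 -5.45396471e-05 -1.31531819e-03
 -1.11629103e-03 -1.89650897e-03]
0.83 [300.6, 241.2] [ 0.61797781 -0.17868375  0.005     ]
0.68 [323.8, 161.7] [ 0.52264573 -0.17684327  0.005     ]
```

View pics/w3.png

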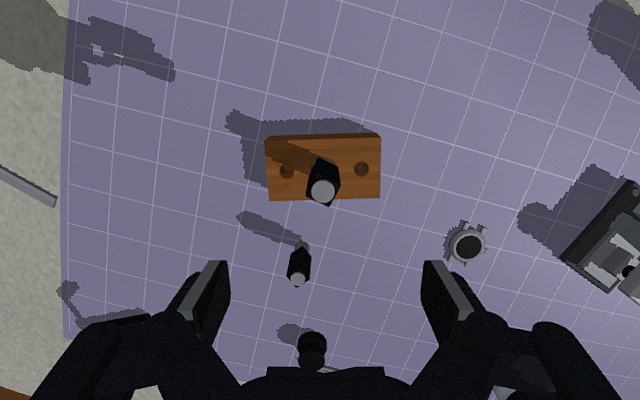

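View pics/w3c.png

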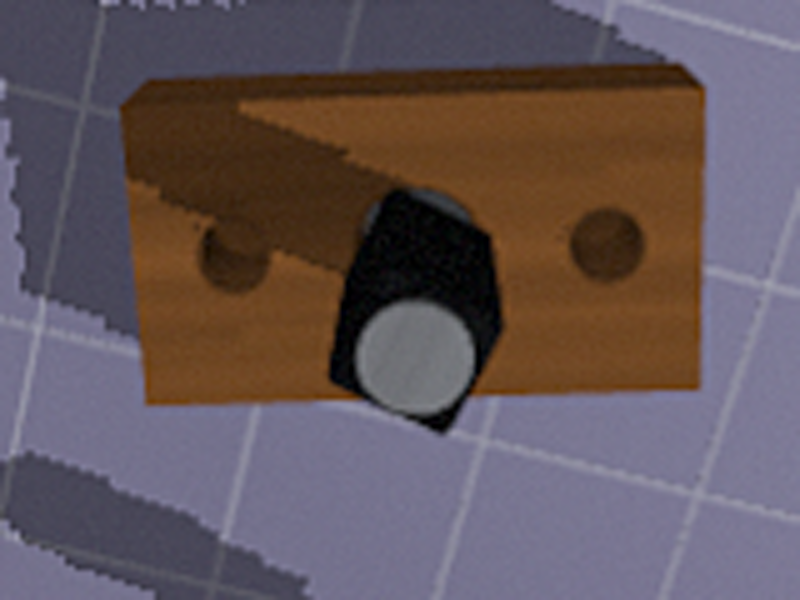

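The picture shows the driver's cap at about (322.6,190.6). The handle is rotated about 25° clockwise relative to the jaws, and the free-standing small driver is at (299,268).

Run:
```python
from h import *
T=np.load('w3T.npy'); P=lambda x,y,z: plane('wrist',(240+x/5-.4,120+y/5-.4),z,T)
print('cap',P(415,355,.103))
def yaw(d): return np.degrees(np.arctan2(d[1],d[0]))
print('edge',yaw(P(445,433,.1)-P(330,380,.1)),np.linalg.norm(P(445,433,.1)-P(330,380,.1)), yaw(P(490,235,.04)-P(400,190,.04)),yaw(P(445,433,.1)-P(502,325,.1)))
c=np.mean([P(145,405,.035),P(700,388,.035),P(705,90,.035),P(122,105,.035)],0); print('rack',c)
togo(*P(415,355,.103)[:2],.12,170)
```

```text
cap [ 0.52322229 -0.1773307   0.103     ]
edge 78.79928078887636 0.020085603863015535 77.89261820439658 -11.273823888429993
rack [ 0.52383868 -0.17709409  0.035     ]
t 3.8 pos [ 0.5247 -0.175   0.2098] yaw -165.04 q6 -2.339
shift [ 0.0023 -0.0019  0.0898] rot [ 0.03  0.13 24.96]
```

{"op": "move_arm", "data": {
  "plan": [
    [[0,0,9,0.001,-0.001,0.02,0.085],[0,0,18,0.002,-0.002,0.045,0.085],[0,0,26,0.0025,-0.002,0.085,0.085],[0,0,26,0.0025,-0.002,0.125,0.085],[0,0,26,0.0025,-0.002,0.156,0.085]]
  ]
}}

```text
time: 4.42
eef_pos: [0.5228, -0.1764, 0.0521]
tcp_rot: [0.096, 0.995, 0.001, 0.0]
contact_force: [-0.2, -0.4, 1.0]
opening: 0.995
```

```bash
python3 -c "
from h import *
togo(.5232,-.1773,.054,168.6); im=read_camera('wrist'); save('w4.png',im)"
```

```text
t 4.425 pos [ 0.5228 -0.1764  0.0521] yaw 169.02 q6 -1.891
shift [-0.0006 -0.0008 -0.0019] rot [0.08 0.05 0.42]
```

View pics/w4.png

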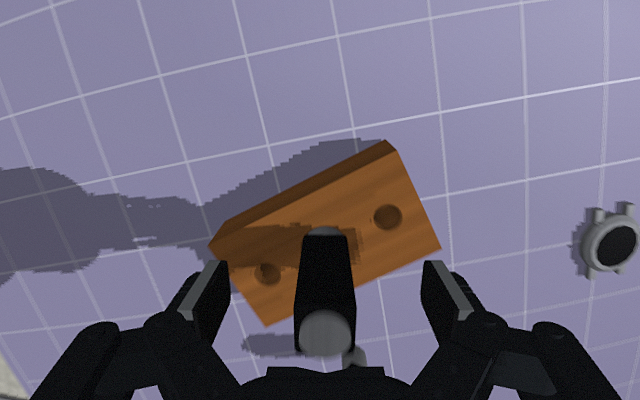

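The handle is square to the jaws and centred at (325,290), so I'm closing on it.

{"op": "move_arm", "data": {
  "plan": [
    [[0,0,0,-0.0005,-0.001,-0.002,0.03],[0,0,0,-0.0005,-0.001,-0.002,0.01],[0,0,0,-0.0005,-0.001,-0.002,0.01],[0,0,0,-0.0005,-0.001,-0.002,0.01],[0,0,0,-0.0005,-0.001,-0.002,0.01]]
  ],
  "force": 50
}}

```text
time: 5.1
eef_pos: [0.5214, -0.1767, 0.0516]
tcp_rot: [0.096, 0.995, 0.002, -0.002]
contact_force: [-0.8, 0.5, 5.7]
opening: 0.251
```

{"op": "move_arm", "data": {
  "plan": [
    [[0,0,0,0,0,0,0.01],[0,0,0,0,0,-0.04,0.01],[0,0,0,0,0,-0.09,0.01],[0,0,0,0,0,-0.14,0.01],[0,0,0,0,0,-0.14,0.01]]
  ]
}}

```text
time: 5.72
eef_pos: [0.5242, -0.1786, 0.1966]
tcp_rot: [0.096, 0.995, -0.0, 0.003]
contact_force: [-0.1, -0.4, -0.6]
opening: 0.249
```

```bash
python3 -c "
from h import *
s=get_state();print(s['opening']);np.save('w5T.npy',wristT(s));togo(.5433,.1813,.16,139); im=read_camera('wrist'); save('w5.png',im);np.save('w5.npy',im)"
```

```text
0.24868077882545314
t 5.725 pos [ 0.5242 -0.1786  0.1966] yaw 169.0 q6 -1.892
shift [0.0502 0.3569 0.0363] rot [ 0.08  0.33 30.  ]
```

View pics/w5.png

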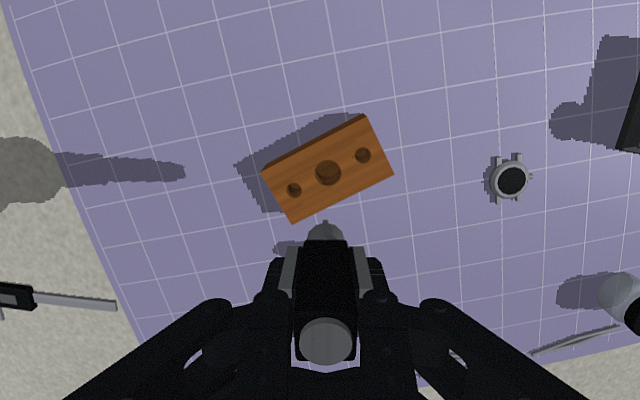

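The driver is held and lifted clear of the rack, with the blade tip at about (325,222). I'm zooming in on the blade.

```bash
python3 -c "
from h import *
im=np.load('w5.npy'); save('w5c.png',cv2.resize(im[205:265,285:365],(800,600),interpolation=2))
T=np.load('w5T.npy')
from plant import get_state
import numpy as np
s=get_state()
print(proj('wrist',np.array(s['eef_pos'])-[0,0,.049],T))
for d in pinpoint('wrist','driver')[:2]: print(d)
"
```

```text
[[326.43245016 217.57530191]]
{'centre': [326.9, 227.9], 'p': 0.79}
```

View pics/w5c.png

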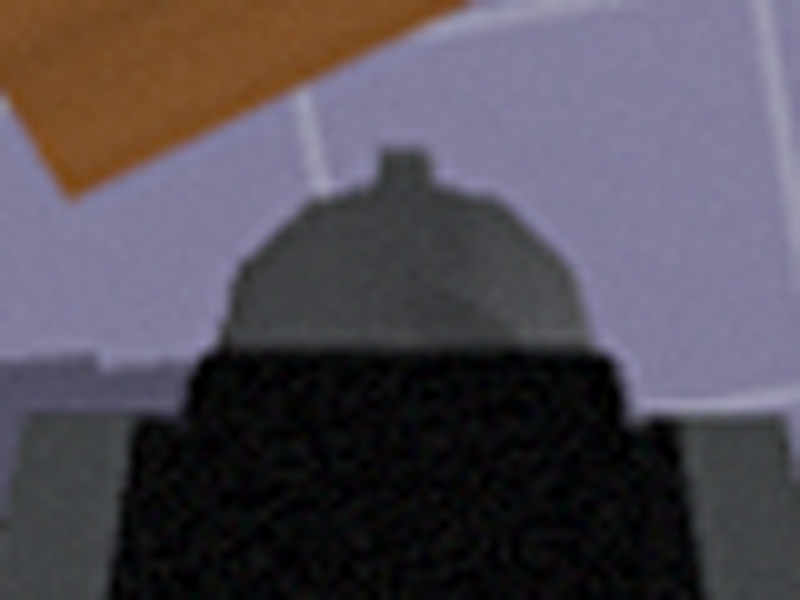

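```bash
python3 -c "
from h import *
H=np.array(get_calibration('wrist')['hand_eye'])
for px in ((325.05,219.3),(322.6,219.3),(327.9,219.3)):
  for z in (.040,.0465,.049): print(px,z,np.round(plane('wrist',px,z,H),4))
print(proj('wrist',np.array([[.0075,0,.0465],[.0075,0,.0375],[-.0075,0,.0465],[.011,0,.0325],[.011,0,.011],[0.011,.011,.0115],[.011,-.011,.0115],[0,0,-.0515]]),H))
"
```

```text
(325.05, 219.3) 0.04 [ 0.0059 -0.0003  0.04  ]
(325.05, 219.3) 0.0465 [ 0.0033 -0.0003  0.0465]
(325.05, 219.3) 0.049 [ 0.0022 -0.0003  0.049 ]
(322.6, 219.3) 0.04 [ 0.0059 -0.0017  0.04  ]
(322.6, 219.3) 0.0465 [ 0.0033 -0.0018  0.0465]
(322.6, 219.3) 0.049 [ 0.0022 -0.0018  0.049 ]
(327.9, 219.3) 0.04 [0.0059 0.0014 0.04  ]
(327.9, 219.3) 0.0465 [0.0033 0.0014 0.0465]
(327.9, 219.3) 0.049 [0.0022 0.0014 0.049 ]
[[325.52860739 212.71721673]
 [325.55244999 218.43043669]
 [325.53713094 235.60908835]
 [325.564632   215.99164866]
 [325.63473309 232.15754593]
 [347.80585944 231.70713199]
 [303.45879488 231.74497408]
 [325.97569515 339.76305363]]
```

```bash
python3 -c "
from h import *
togo(.5407,.1841,.185,139)"
```

```text
t 5.825 pos [ 0.5214 -0.177   0.1911] yaw 168.99 q6 -1.892
shift [0.05   0.3581 0.0074] rot [ 0.11 -0.27 29.99]
```

{"op": "move_arm", "data": {
  "plan": [
    [[0,0,6,0.007,0.05,0,0.01],[0,0,12,0.015,0.106,0,0.01],[0,0,18,0.023,0.162,0,0.01],[0,0,24,0.031,0.218,0,0.01],[0,0,30,0.038,0.274,0,0.01]]
  ]
}}

```text
time: 6.45
eef_pos: [0.5345, 0.1009, 0.1889]
tcp_rot: [0.352, 0.936, 0.0, -0.005]
contact_force: [1.7, -0.2, -1.6]
opening: 0.25
```

```bash
python3 -c "
from h import *
togo(.5407,.1841,.185,139)"
```

```text
t 6.45 pos [0.5345 0.1009 0.1889] yaw 138.79 q6 -0.855
shift [0.0501 0.0666 0.0042] rot [-0.16 -0.51 -0.21]
```

{"op": "move_arm", "data": {
  "plan": [
    [[0,0,0,0.03,0.04,0.002,0.01],[0,0,0,0.05,0.066,0.004,0.01],[0,0,0,0.05,0.066,0.004,0.01],[0,0,0,0.05,0.066,0.004,0.01],[0,0,0,0.05,0.066,0.004,0.01]]
  ]
}}

```text
time: 7.08
eef_pos: [0.5401, 0.1824, 0.1844]
tcp_rot: [0.353, 0.936, -0.0, -0.005]
contact_force: [0.2, 0.7, -0.5]
opening: 0.249
```

```bash
python3 -c "
from h import *
s=get_state();T=wristT(s);np.save('w6T.npy',T);togo(.5407,.1841,.185,139); im=read_camera('wrist'); save('w6.png',im);np.save('w6.npy',im)
save('w6c.png',cv2.resize(im[170:260,265:385],(800,600),interpolation=2))
print(proj('wrist',np.array([.5435,.1813,.0964]),T),s['contact_force'])"
```

```text
t 7.075 pos [0.5401 0.1824 0.1844] yaw 138.7 q6 -0.706
shift [ 0.0007  0.0017 -0.0006] rot [-0.23 -0.56 -0.3 ]
[[327.80825566 206.78521983]] [ 0.15355806  0.70866202 -0.52102856]
```

View pics/w6c.png

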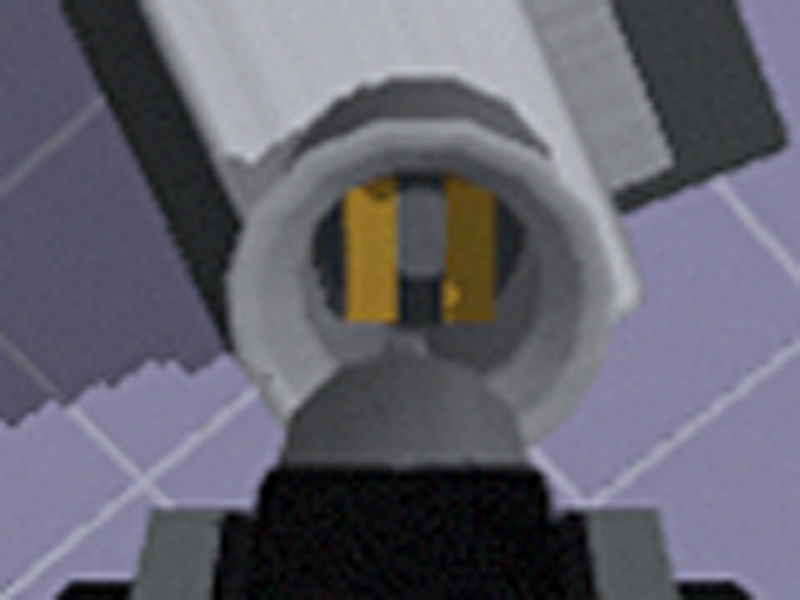

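{"op": "move_arm", "data": {
  "plan": [
    [[0,0,0,0.0005,0.0017,0.0,0.01],[0,0,0,0.0005,0.0017,0.01,0.01],[0,0,0,0.0005,0.0017,0.025,0.01],[0,0,0,0.0005,0.0017,0.036,0.01],[0,0,0,0.0005,0.0017,0.036,0.01]]
  ]
}}

```text
time: 7.75
eef_pos: [0.5395, 0.1839, 0.1467]
tcp_rot: [0.353, 0.936, -0.001, -0.007]
contact_force: [-0.1, -0.2, -0.2]
opening: 0.25
```

```bash
python3 -c "
from h import *
s=get_state();T=wristT(s);np.save('w7T.npy',T);togo(.5407,.1841,.135,139); im=read_camera('wrist'); save('w7.png',im);np.save('w7.npy',im)
save('w7c.png',cv2.resize(im[170:260,265:385],(800,600),interpolation=2))
print(proj('wrist',np.array([.5435,.1813,.0964]),T),s['contact_force'],s['wrist_torque'])"
```

```text
t 7.75 pos [0.5395 0.1839 0.1467] yaw 138.69 q6 -0.704
shift [-0.0009  0.001   0.0116] rot [-0.37 -0.67 -0.31]
[[326.96943624 229.73132133]] [-0.1059327  -0.24134886 -0.24097422] [-0.06841211  0.02275031  0.03383642]
```

View pics/w7c.png

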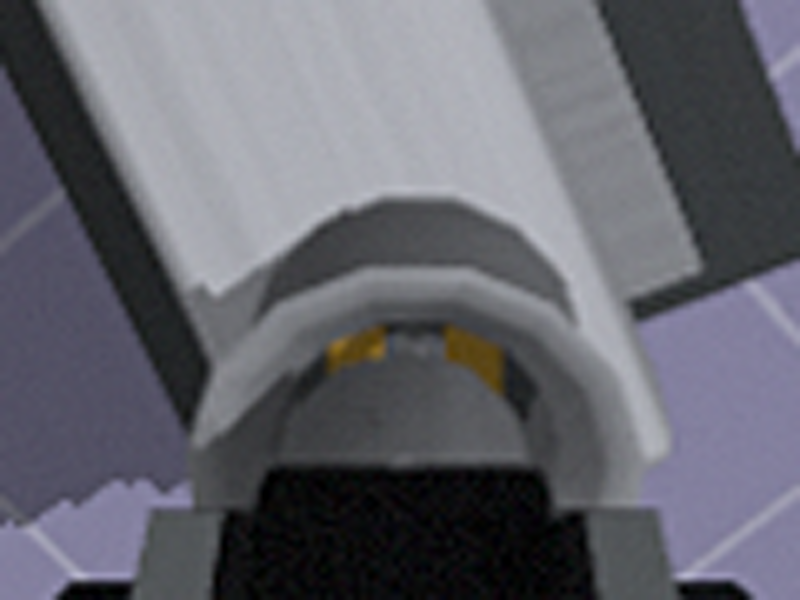

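{"op": "move_arm", "data": {
  "plan": [
    [[0,0,0,-0.0005,0.001,0.001,0.01],[0,0,0,-0.0005,0.001,0.003,0.01],[0,0,0,-0.0005,0.001,0.005,0.01],[0,0,0,-0.0005,0.001,0.007,0.01],[0,0,0,-0.0005,0.001,0.008,0.01]]
  ]
}}

```text
time: 8.43
eef_pos: [0.541, 0.1845, 0.1396]
tcp_rot: [0.353, 0.936, -0.001, -0.006]
contact_force: [-1.1, 0.1, -1.6]
opening: 0.252
```

```bash
python3 -c "
from h import *
s=get_state();T=wristT(s);togo(.5407,.1841,.135,139); im=read_camera('wrist')
save('w8c.png',cv2.resize(im[170:260,265:385],(800,600),interpolation=2))
print(s['contact_force'],s['wrist_torque'])"
```

```text
t 8.425 pos [0.541  0.1845 0.1396] yaw 138.69 q6 -0.703
shift [-0.0001 -0.0005  0.0046] rot [-0.29 -0.61 -0.3 ]
[-1.06973819  0.14211674 -1.63629935] [-0.02282265 -0.01199309  0.02102445]
```

View pics/w8c.png

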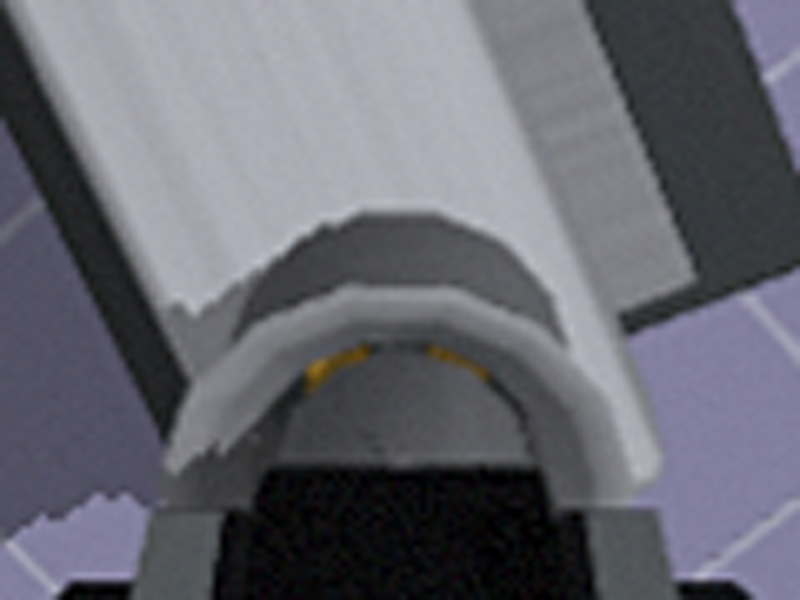

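The blade is below the lug tops with almost no force, so it is in the slot. I'm lowering it further.

{"op": "move_arm", "data": {
  "plan": [
    [[0,0,0,0,-0.0004,0.001,0.01],[0,0,0,0,-0.0004,0.002,0.01],[0,0,0,0,-0.0004,0.003,0.01],[0,0,0,0,-0.0004,0.004,0.01],[0,0,0,0,-0.0004,0.004,0.01]]
  ]
}}

```text
time: 9.1
eef_pos: [0.541, 0.1842, 0.1369]
tcp_rot: [0.353, 0.936, -0.001, -0.006]
contact_force: [-1.5, -0.9, 6.9]
opening: 0.251
```

```bash
python3 -c "
from h import *
s=get_state();togo(.5407,.1841,.135,139)
print(s['contact_force'],s['wrist_torque'])"
```

```text
t 9.1 pos [0.541  0.1842 0.1369] yaw 138.7 q6 -0.704
shift [ 0.0001 -0.0002  0.0019] rot [-0.3 -0.6 -0.3]
[-1.48970309 -0.86366047  6.89918479] [-0.14089788  0.52193081 -0.02648857]
```

There is light contact (6.9 N), about 2 mm higher than expected. I'll check whether that is the slot floor or the bore.

```bash
cat > ov.py <<'E'
from h import *
import sys
s=get_state();T=wristT(s); im=read_camera('wrist').copy(); np.save('w9.npy',im);np.save('w9T.npy',T)
S=8; x0,y0=275,195
big=cv2.resize(im[y0:y0+70,x0:x0+100],None,fx=S,fy=S,interpolation=2)
a=np.linspace(0,2*np.pi,80)
def circ(X,r,TT,col):
    p=proj('wrist',np.array(X)+r*np.c_[np.cos(a),np.sin(a),0*a],TT); p=((p-[x0,y0]+.5)*S).astype(np.int32)
    cv2.polylines(big,[p],True,col,1)
C=np.array([.5435,.1813,0])
circ(C+[0,0,.112],.0165,T,(255,0,0)); circ(C+[0,0,.112],.0205,T,(255,128,0))
circ(C+[0,0,.0964],.0125,T,(255,255,0))
H=np.array(get_calibration('wrist')['hand_eye'])
for xo,col in ((-.002,(0,255,0)),(-.004,(0,255,255))):
    circ([xo,0,.0325],.011,H,col)
save(sys.argv[1],big); print(s['eef_pos'],s['contact_force'],s['wrist_torque'])
E
python3 ov.py w9c.png
```

```text
[0.54096282 0.18420963 0.13694367] [-1.48970309 -0.86366047  6.89918479] [-0.14089788  0.52193081 -0.02648857]
```

View pics/w9c.png

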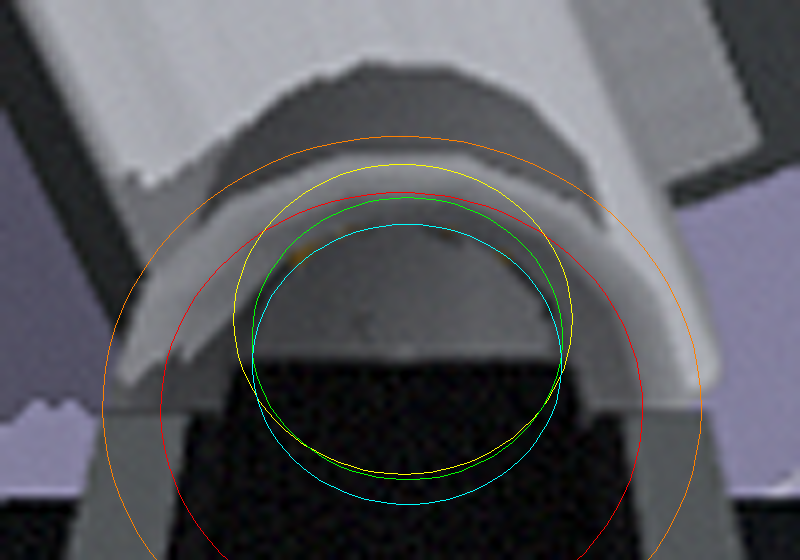

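{"op": "move_arm", "data": {
  "plan": [
    [[0,0,0,0,0,-0.001,0.01],[0,0,0,-0.0012,0.0004,-0.001,0.01],[0,0,0,-0.0012,0.0004,0,0.01],[0,0,0,-0.0012,0.0004,0.001,0.01],[0,0,0,-0.0012,0.0004,0.0015,0.01]]
  ]
}}

```text
time: 9.78
eef_pos: [0.5425, 0.1837, 0.1369]
tcp_rot: [0.353, 0.936, -0.001, -0.006]
contact_force: [-3.5, -2.3, 8.1]
opening: 0.254
```

```bash
python3 ov.py w10c.png
```

```text
[0.54249327 0.18371068 0.13685535] [-3.46317718 -2.25937192  8.08422122] [-0.1883994   0.57301879  0.0097229 ]
```

View pics/w10c.png

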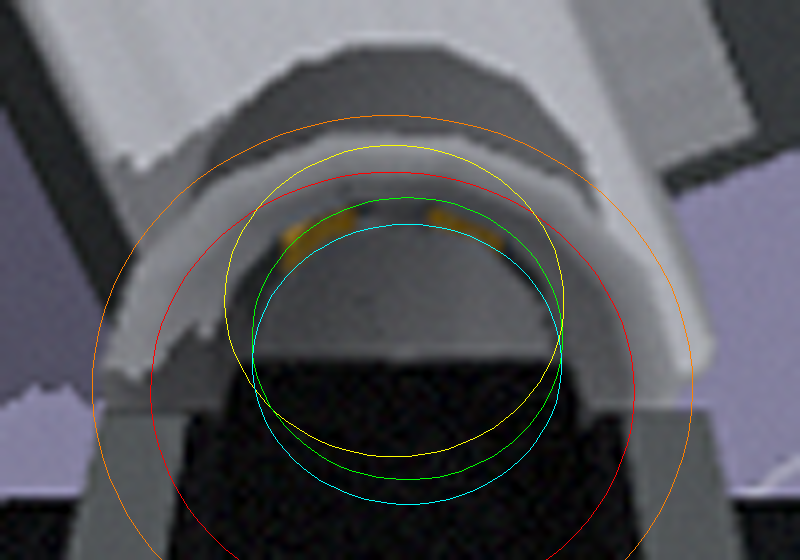

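The lugs show well beside the blade: the gap's middle is about 0.7 mm to −y of the shank, which agrees with the lateral force. The height stop did not change with the x shift, so it is the floor. I'm centring and easing off.

{"op": "move_arm", "data": {
  "plan": [
    [[0,0,0,0,0,-0.0008,0.01],[0,0,0,0.0006,-0.001,-0.0008,0.01],[0,0,0,0.0006,-0.001,-0.0004,0.01],[0,0,0,0.0006,-0.001,0,0.01],[0,0,0,0.0006,-0.001,0,0.01]]
  ]
}}

```text
time: 10.45
eef_pos: [0.5412, 0.1833, 0.137]
tcp_rot: [0.353, 0.936, -0.001, -0.006]
contact_force: [-1.7, -0.8, 2.1]
opening: 0.254
```

```bash
python3 ov.py w11c.png; python3 -c "
from h import *
togo(.5435,.1813,.137,139)"
```

```text
[0.5411838  0.18330945 0.13702288] [-1.73733119 -0.7942038   2.144339  ] [-0.13468913  0.40551476 -0.03567632]
t 10.5 pos [0.5412 0.1833 0.137 ] yaw 138.71 q6 -0.705
shift [-0.003  0.    -0.   ] rot [-0.33 -0.59 -0.29]
```

View pics/w11c.png

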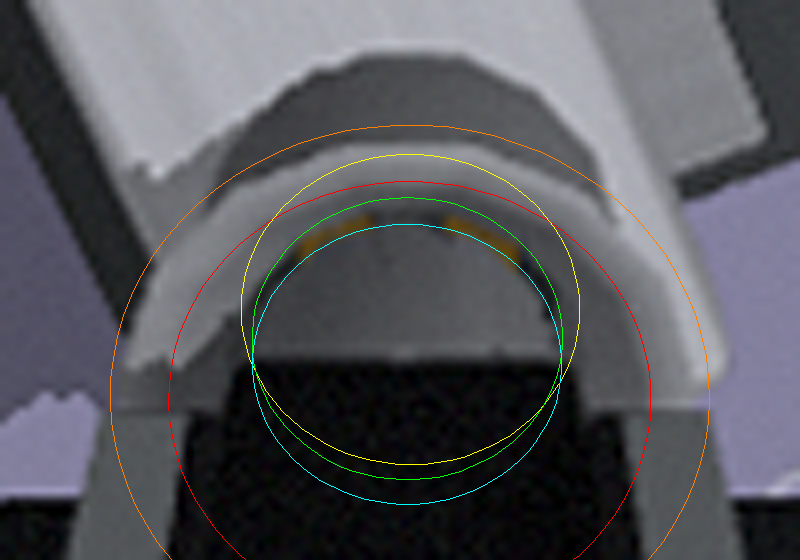

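The lugs are now symmetric about the driver and forces are low. I'm starting the clockwise turn about the driver axis.

{"op": "move_arm", "data": {
  "plan": [
    [[0,0,8,0,0.0004,0,0.01],[0,0,16,-0.0001,0.0008,0.0006,0.01],[0,0,24,-0.0003,0.0012,0.0012,0.01],[0,0,32,-0.0005,0.0016,0.0017,0.01],[0,0,40,-0.0007,0.0019,0.0023,0.01]]
  ]
}}

```text
time: 11.12
eef_pos: [0.5437, 0.1845, 0.135]
tcp_rot: [0.653, 0.757, -0.002, -0.005]
contact_force: [-0.2, 0.9, 1.0]
opening: 0.249
```

```bash
python3 ov.py w12c.png; python3 -c "
from h import *
togo(.5435,.1813,.1347,99)"
```

```text
[0.54368242 0.18453962 0.13504447] [-0.22234396  0.90226422  1.03279868] [ 0.06567392 -0.07556656  0.08868635]
t 11.175 pos [0.5437 0.1845 0.135 ] yaw 98.3 q6 0.001
shift [-0.0032 -0.0007  0.0003] rot [-0.51 -0.26 -0.7 ]
```

View pics/w12c.png

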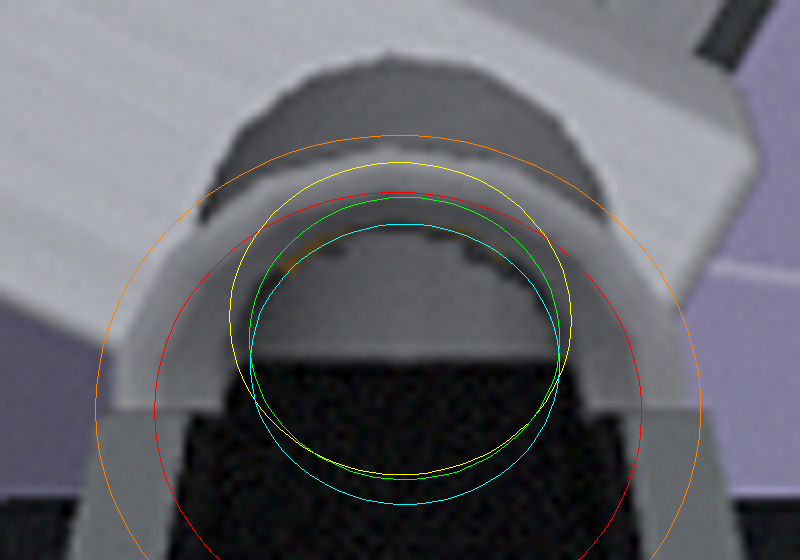

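The torque about z is 0.089 N m, which matches the screw's friction, and the side forces are about nil. The screw is turning, so I'm going on toward the touch point.

{"op": "move_arm", "data": {
  "plan": [
    [[0,0,6,0,0.0003,0.0004,0.01],[0,0,12,-0.0001,0.0006,0.0009,0.01],[0,0,18,-0.0003,0.0009,0.0013,0.01],[0,0,24,-0.0004,0.0012,0.0018,0.01],[0,0,30,-0.0006,0.0015,0.0022,0.01]]
  ]
}}

```text
time: 11.8
eef_pos: [0.5456, 0.1843, 0.1329]
tcp_rot: [0.828, 0.561, -0.002, -0.004]
contact_force: [-0.1, 0.2, 0.8]
opening: 0.246
```

```bash
python3 -c "
from h import *
s=get_state();print(s['contact_force'],s['wrist_torque'])
togo(.5435,.1813,.1327,53); im=read_camera('side'); save('s2.png',cv2.resize(im[140:220,230:310],(800,800),interpolation=2)[100:700])
s=get_state();print(s['contact_force'],s['wrist_torque'])"
```

```text
[-0.11147861  0.20319298  0.83561159] [0.05296981 0.00014773 0.04475875]
t 11.8 pos [0.5456 0.1843 0.1329] yaw 68.23 q6 0.525
shift [-0.0035 -0.0008  0.0002] rot [-0.51  0.06 15.23]
[0.14755884 0.39725645 1.61192392] [0.09867261 0.03477344 0.08363498]
```

View pics/s2.png

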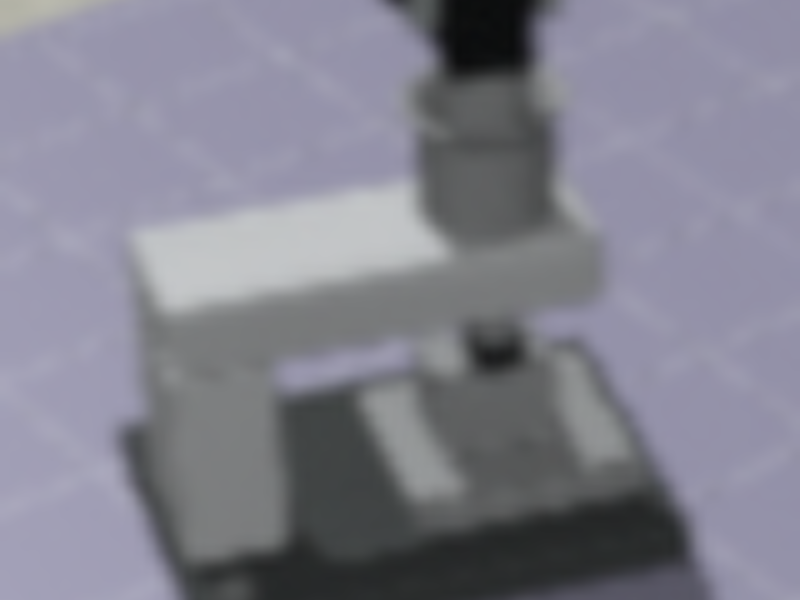

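{"op": "move_arm", "data": {
  "plan": [
    [[0,0,3,0,0.0001,0.0002,0.01],[0,0,6,0,0.0002,0.0004,0.01],[0,0,8,0,0.0003,0.0005,0.01],[0,0,8,0,0.0003,0.0005,0.01],[0,0,8,0,0.0003,0.0005,0.01]]
  ]
}}

```text
time: 12.48
eef_pos: [0.546, 0.1841, 0.1324]
tcp_rot: [0.865, 0.501, -0.003, -0.003]
contact_force: [0.6, 0.8, 1.5]
opening: 0.254
```

```bash
python3 -c "
from h import *
togo(.5435,.1813,.1327,53); tz=[]
for i in range(6):
    im=read_camera('wrist'); s=get_state(); tz.append(round(s['wrist_torque'][2],3))
print(tz,s['contact_force'])"
```

```text
t 12.475 pos [0.546  0.1841 0.1324] yaw 60.16 q6 0.666
shift [-0.0037 -0.0008 -0.0003] rot [-0.49  0.09  7.16]
[np.float64(0.072), np.float64(0.063), np.float64(0.093), np.float64(0.1), np.float64(0.061), np.float64(0.087)] [ 0.47897234 -1.55573785  1.21940493]
```

{"op": "move_arm", "data": {
  "plan": [
    [[0,0,3,0,0.0001,0.0002,0.01],[0,0,6,0,0.0002,0.0004,0.01],[0,0,7,0,0.0003,0.0005,0.01],[0,0,7,0,0.0003,0.0005,0.01],[0,0,7,0,0.0003,0.0005,0.01]]
  ]
}}

```text
time: 13.4
eef_pos: [0.5463, 0.1839, 0.1319]
tcp_rot: [0.894, 0.447, -0.003, -0.003]
contact_force: [0.9, -0.4, 1.0]
opening: 0.251
```

```bash
python3 ov.py w13c.png; python3 -c "
from h import *
togo(.5435,.1813,.1327,53); tz=[]
for i in range(8):
    im=read_camera('side'); s=get_state(); tz.append(round(float(s['wrist_torque'][2]),3))
save('s3.png',cv2.resize(im[140:220,230:310],(800,800),interpolation=2)[100:700])
print(tz,s['contact_force'])"
```

```text
[0.54634922 0.18386151 0.13194284] [ 0.85453378 -0.35704162  0.95510838] [-0.20314595 -0.14224824  0.11496626]
t 13.45 pos [0.5463 0.1839 0.1319] yaw 53.13 q6 0.788
shift [-0.0038 -0.0007 -0.0008] rot [-0.47  0.12  0.13]
[0.117, 0.107, 0.051, 0.04, 0.081, 0.125, 0.098, 0.113] [ 1.01706641 -1.17275625  1.57611213]
```

View pics/w13c.png

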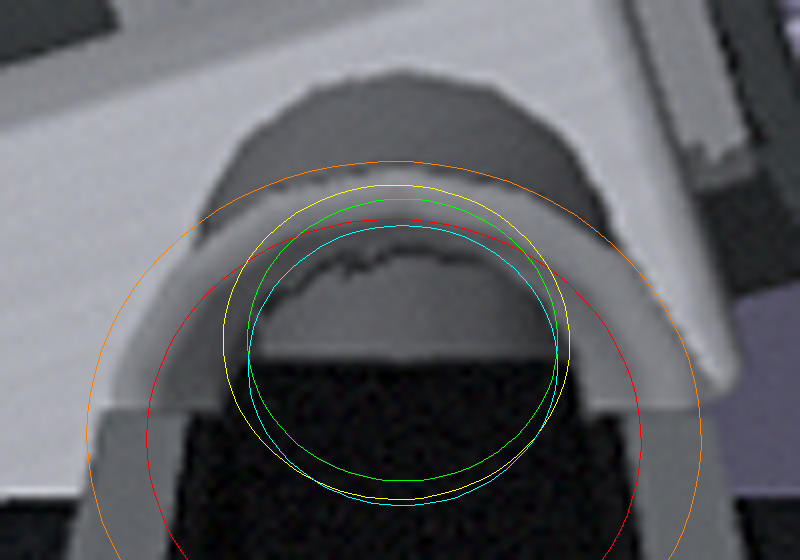

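View pics/s3.png

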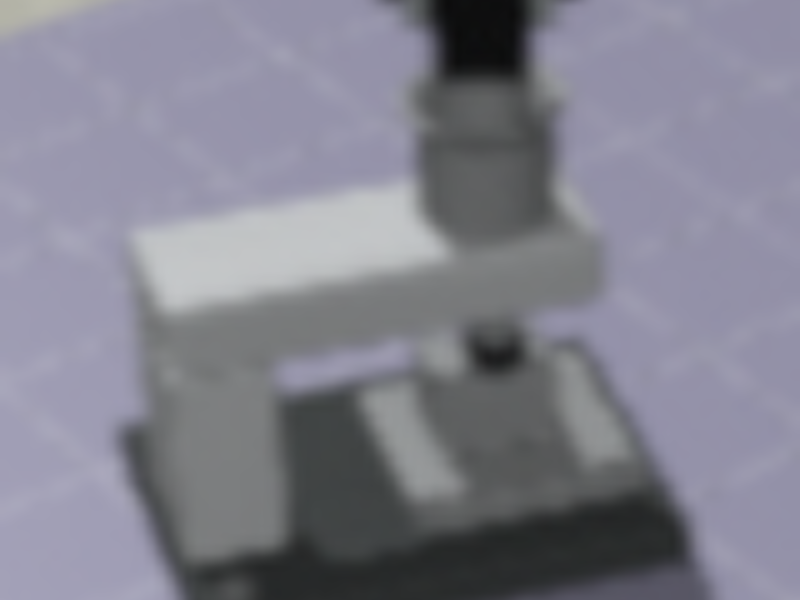

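The foot is on the block, and the block looks unmoved between the two side crops. The mean torque of about 0.094 N m fits a light nip. I'm releasing and retreating upward.

{"op": "move_arm", "data": {
  "plan": [
    [[0,0,0,0,0,0,0.03],[0,0,0,0,0,0,0.05],[0,0,0,0,0,0,0.06],[0,0,0,0,0,0,0.06],[0,0,0,0,0,0,0.06]]
  ]
}}

```text
time: 14.48
eef_pos: [0.5463, 0.1839, 0.1319]
tcp_rot: [0.895, 0.447, -0.003, -0.003]
contact_force: [-0.3, 0.1, 0.7]
opening: 0.704
```

```bash
python3 -c "
from h import *
s=get_state();print(s['opening'],s['contact_force'],s['wrist_torque']); im=read_camera('wrist'); save('w14.png',im)"
```

```text
0.7038304091282586 [-0.30662748  0.07062273  0.74301034] [-0.01022061 -0.02846223  0.04352598]
```

View pics/w14.png

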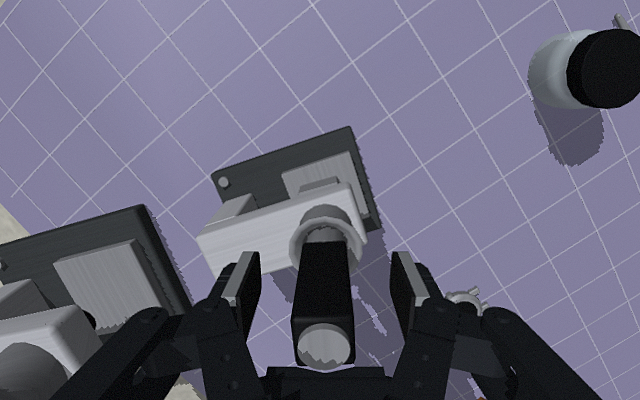

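The driver stands free between the open fingers, with its cap at about (323,345). I'm lifting straight up.

{"op": "move_arm", "data": {
  "plan": [
    [[0,0,0,0,0,-0.015,0.07],[0,0,0,0,0,-0.04,0.07],[0,0,0,0,0,-0.07,0.07],[0,0,0,0,0,-0.1,0.07],[0,0,0,0,0,-0.13,0.07]]
  ]
}}

```text
time: 15.15
eef_pos: [0.5475, 0.1835, 0.2643]
tcp_rot: [0.895, 0.447, -0.002, -0.003]
contact_force: [-0.3, 0.6, -0.4]
opening: 0.819
```

```bash
python3 -c "
from h import *
s=get_state();T=wristT(s);print(s['time'],s['eef_pos']); im=read_camera('wrist'); save('w15.png',im); np.save('w15.npy',im);np.save('w15T.npy',T)
im=read_camera('side'); save('s4.png',cv2.resize(im[110:220,225:335],(600,600),interpolation=2))
t=read_camera('top'); save('t4.png',t)
"
```

```text
15.15 [0.54748571 0.1835273  0.26434509]
```

View pics/w15.png

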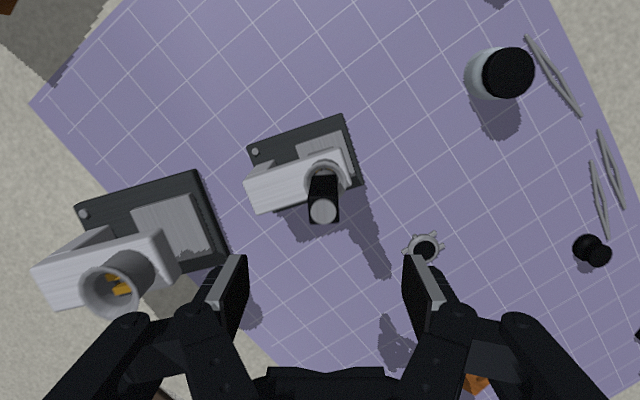

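View pics/s4.png

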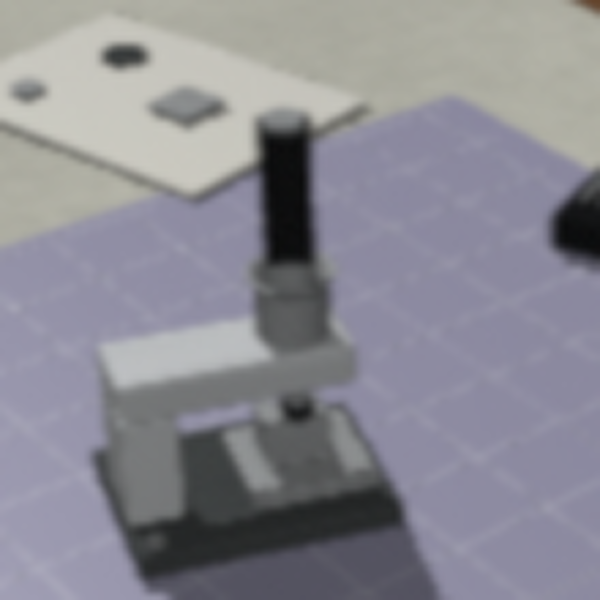

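```bash
python3 -c "
from h import *
T=np.load('w15T.npy'); im=np.load('w15.npy')
print(tri([ray('wrist',(321.8,211),T),ray('side',(277.2-.4,132-.4))]))
save('w15c.png',cv2.resize(im[155:235,270:370],(800,640),interpolation=2)[20:620])"
```

```text
(array([0.54250802, 0.18052022, 0.18135441]), [0.0006, 0.0006])
```

View pics/w15c.png

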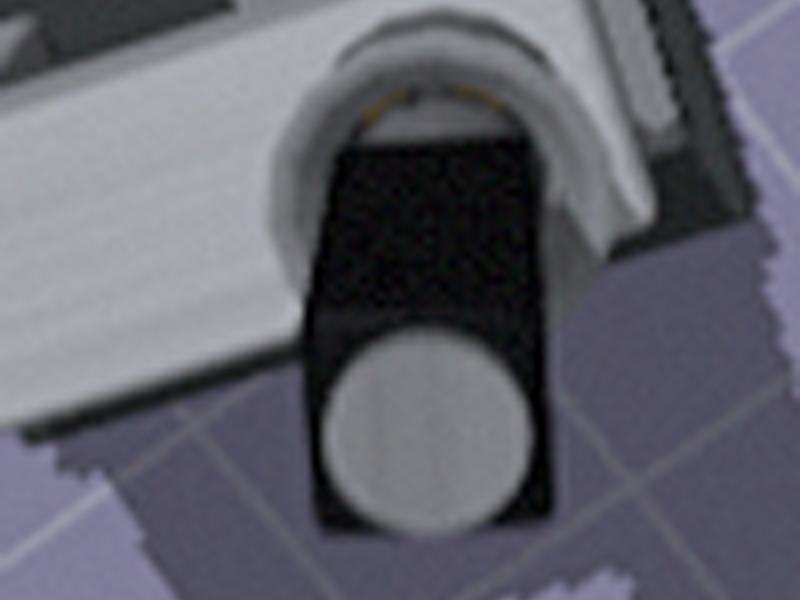

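View pics/t4.png

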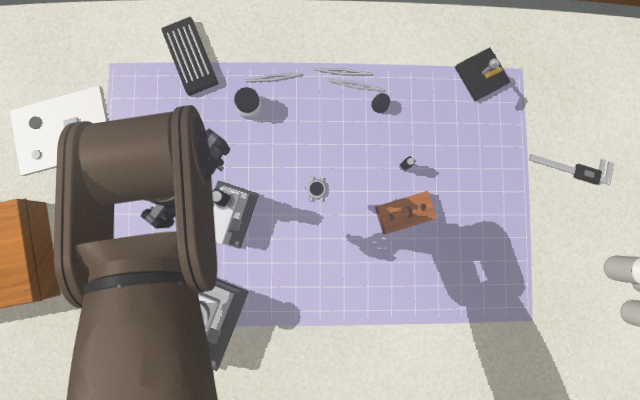

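The cap is at z=0.1814. Expected is about 0.181 for the screw at about 1.7 rad with the blade on the slot floor. The driver stands upright, and the watch case, jar and loupe are at their starting pixels. I'm handing in.

```bash
python3 -c "
from h import *
print(ticket.sign_off(), get_state()['time'])"
```

```text
the job is handed in; nothing more can be done
the job is handed in; nothing more can be done
```

I took the thicker driver from the rack and seated its blade in the small stand's screw slot. I then turned the screw clockwise, let go, moved the arm clear and handed the job in at about 15.5 s. There was no reading of the foot's force, so I estimated it from the screw angle: about 1.70–1.76 rad, or roughly 5–6 N on the block.

**Checks that agreed:**
- **Seating:** the driver's cap came out at z = 0.1814, against about 0.181 expected with the blade on the slot floor. It stands within about 1.5 mm of the screw axis over its length.
- **Block and bystanders:** the block looks in place in the side view, and the loupe, watch case and jar are at their starting pixels in the top view.

**Checks that were weak or disagreed:**
- **Torque:** it averaged about 0.094 N m at the end, but single readings ran from 0.04 to 0.125. That fits a light nip but does not prove one.
- **Driver angle:** the handle sprang back about 3° when released, so the force may be nearer the lower figure.
- **Slot floor:** the first contact came about 2 mm higher than predicted. A sideways shift did not change it, so I took it as the slot floor.

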